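# Work a seized thermometer pocket out of the dry-bath block

## Robot

A 6-joint arm with a two-finger parallel gripper is mounted at the origin on the work surface. World frame = base frame: x ahead of the robot, y to its left, z up, the work surface at z = 0. Lengths are in m, angles in rad, forces in N, time in s.
With the tool pointing down it reaches from about 0.3 to 0.875 m from the base axis. Payload 4.2 kg.
Tool frame: the origin (TCP) lies midway between the tips of the shut fingers; the grasp point (between the pads) lies 19 mm behind it; z points along the fingers, y is the line along which they close (so a half turn about z gives the same grasp; the last joint's range is limited). The gripper opens to 85 mm and grips with 20 to 120 N. Pads are 22 mm wide; open, the fingers measure 114 mm over their backs; the gripper's body (76 mm by 85 mm) begins 54 mm behind the grasp point. The pads swing forward as they close: fully open they stand 13 mm farther back than shut.
Start: joints at [1.197, 0.32, 1.565, -0, 1.257, -0.02], TCP at [0.199, 0.539, 0.231] pointing down, gripper open.
Joint ranges: [-3.11, 3.11], [-0.84, 2.01], [0.21, 2.61], [-1.34, 4.49], [0.05, 2.63], [-2.56, 2.56]. Speed limits (rad/s): [2.57, 2.57, 3.14, 3.14, 3.14, 3.14].

## Interface

Orientations are given as a unit quaternion [w, x, y, z].
In Python, from workcell import arm gives the robot as it stands.
- The arm moves only by the tool send_rows, never from a script. Its argument "increments" is a list of rows, each a list of 3 entries, a list of its own where there are three numbers: the gripper command: -1 is shut, 1 is fully open, values between are in proportion, then the shift along the tool's x, y, z in units of 50 mm (1.0 is 50 mm), then the turn, a rotation vector about the tool's x, y, z in units of 6 degrees (1.0 is 6 degrees). In form: [[jaw, [x, y, z], [wx, wy, wz]], ...]. A call has 1 to 10 rows; each row is the pose to reach, as a shift and turn from the pose commanded when the call began, along the tool's axes at that moment; what a row does not reach only later rows make up. A row lasts 1/8 s, in which the tool goes at most 62.5 mm and 10.7 degrees, less where a joint would pass 70% of its speed; a pose out of reach is approached as far as the arm can. A call with a gripper value outside its range is refused whole. The fingers move at their own pace and stop on an object; the grip force is fixed at half the most. Time passes only in rows, so rows that repeat a pose let the fingers close. It gives the time, the measured TCP pose, the force, the opening and the grip force at its end, in the units of the state.
- arm.get_state(): the state, without advancing time (a new reading comes with each control period).
- arm.capture(name): name is "scene" or "top" or "wrist"; returns a dict with "pixels" (480x640x3 uint8, red, green, blue), "vertical_fov" (degrees; the focal length in pixels is half the picture's height over the tangent of half this angle, whatever the lens; pixels are square), "cx", "cy" (the principal point, pixels), "eye" and "orientation" of the camera in the world. Camera axes: x right, y down, z forward; pixel columns grow to the right and rows downward; lengths in m; the calibration is good to about 2 mm. A picture is of the moment at which its call begins. There is no depth.
- arm.finish_job(): hands the job in; it is judged then, once.
Trained networks look in the newest picture that a camera, given by its name, has taken for a name from the list of things; names that differ only in an ending like _2 or _b are one class to them, and where a whole thing is asked for, a point or a joint stands for the part that bears it (a point fixed in the world has none). Each returns a list of dicts, best first, with "conf" (0 to 1); they miss things now and then, are a little off and sometimes report something else, mostly with a low value. They report only what shows in the picture. A call takes as long as a camera call. They do not tell look-alikes from the thing itself.
- arm.regions_of(camera, query): "pixels" (480x640 bool, what is visible of it) and "extent" ([left, top, right, bottom] as shares, 0 to 1, of the picture: columns of its width, rows of its height, round what is visible of it).
- arm.landmark_of(camera, query): "location" ([column, row] as shares, 0 to 1, of the picture: columns of its width, rows of its height: a listed point, or the origin of a listed thing).
The state is a dict: "t": time; "q": joint angles; "qd": joint speeds; "joint_torque": joint torques, N m; "position": TCP position; "eef_rot": TCP orientation; "wrist_force": force on the tool from outside, world axes, zero at the start; "wrist_torque": the same for the moment, N m; "gripper_width": opening from 0.0 (shut) to 1.0 (fully open); "grip_force": force on a finger pad.
Only numpy, scipy, OpenCV 4.12 (cv2) and the standard library are available. Lean on these libraries where they do the work, as an engineer would, in place of code of your own. Each camera call takes 0.05 s, during which the arm holds its last target. There are 200 camera calls.

## Task

The steel thermometer pocket (the pin with the hexagon head) has seized in the aluminium block of the dry bath: twist it back and forth while pulling gently upward until it comes right out, with the block staying down in the bath. Put the pocket down gently in the steel tray, without dropping it, then shut the bath's clear cover fully. Leave the other things on the bench where they are.

Things in the scene. Friction and masses are not known exactly. Their poses are not given: they have to be found in the camera images.
- bath: Dry bath (block heater): grey-white box with a blue front panel, fixed on the bench, 215 mm front to back, 190 wide, top 80 mm above the bench. Origin on the bench under the centre of its square well; +x points to the back of the bath (hinge side, away from the robot), z up. The front face is 130 mm in front of the origin, the back 85 mm behind it.
- block_centre (a point): Centre of the loose aluminium block, 76 (bath's x) x 95 x 50 mm, 0.85 kg, sitting in the well with 1.5 mm play; it cannot turn there, but only its weight holds it down. Its top is 25 mm above this point, 4 mm above the bath's top. Six 20 mm bores in two rows of three; the pocket is in the middle bore of the front row, 18 mm in front of this point.
- pocket_centre (a point): Centre of the thermometer pocket, a stainless pin 84 mm long, 0.14 kg, 42 mm from either end; z axis from foot to head. Round shank 18 mm thick, 52 long; hexagon head 24 mm across flats, 32 tall, two flats facing along the pocket's x axis and the others 60 degrees on. The foot is 45 mm deep in the bore; 7 mm of shank and the head stand above the block.
- pocket_head (a point): Middle of the hexagon head, 68 mm above the foot, 23 mm above the block's top at the start. The crust grips it: pulled straight it takes about 16 N and the block comes up with it; while being turned (0.15 N m) it slides up lightly if it rises no more than about 5 mm per 1.5 rad of turning. Loose after 20 to 24 mm of rise, out after 45 mm.
- cover (a joint): Angle of the clear plastic cover of the bath, in rad: 0 is fully shut, about 1.85 to 2.0 stands open, leaning back (stop at 2.05). Hinged along the bath's y direction at cover_hinge, on the side away from the robot. A stiff hinge: it stays at any angle and needs up to 4 N at the tab to move it.
- cover_hinge (a point): Middle of the cover's hinge line, 75 mm behind the bath's origin and 83 mm above the bench. The cover is a shallow clear box 125 mm from the hinge to its front wall, 136 wide and 45 deep; when it is shut its top is 128 mm above the bench, and when it stands open its closed side looks away from the robot.
- cover_tab (a point): Middle of the cover's grey lifting tab, a flat tongue 60 mm wide and 8 mm thick that sticks out from the cover's open rim, 125 to 160 mm from the hinge line; this point is 148 mm from it. It is the topmost part of the open cover.
- tray_floor (a point): Centre of the inner floor of the fixed steel tray, 3 mm above the bench; tray 250 (its x) x 180 (its y) mm outside, walls 3 mm thick, rim 30 mm above the bench.
- reagent: Bystander: small amber bottle, 48 mm thick, 105 tall; origin under its base.
- beaker: Bystander: glass beaker, 76 mm wide, 95 tall; origin under its base.
- diluent: Bystander: white bottle, 70 mm thick, 165 tall; origin under its base.
- tube_rack: Bystander: white rack of capped blood tubes, 100 (its x) x 210 mm, 106 tall; origin under its base.
- pipette: Bystander: pipette lying flat along its x axis, about 270 mm long, 26 tall; origin under its middle.
- timer: Bystander: white timer lying flat, 62 x 75 mm, 22 tall; origin under its base.
Not all that is in view belongs to the job. There is more than one size of the part that bears pocket_centre; the job needs the smallest.

How it is judged:
On the way, in this order (a step that is already met when the one before it is completed fails the run):
1. the pocket is drawn right out of its bore, above the block, with the block still down in the bath (z of pocket_centre in the frame of bath above 0.129 m and z of block_centre in the frame of bath below 0.071 m), for 0.1 s.
2. the pocket, still held in the fingers, is brought down into the tray, close to its floor (x of pocket_centre in the frame of tray_floor between -0.12 and 0.12 m and y of pocket_centre in the frame of tray_floor between -0.085 and 0.085 m and z of pocket_centre in the frame of tray_floor below 0.062 m and contact force between the fingers and pocket above 0.5 N), for 0.05 s.
At the end, for the whole second after the job is handed in: The pocket rests in the steel tray (standing or lying, its centre inside the tray's walls and less than 62 mm above its floor, not moving), the cover is shut to within 0.06 rad, and the block sits in the bath, less than 12 mm above its seat (x of pocket_centre in the frame of tray_floor between -0.12 and 0.12 m and y of pocket_centre in the frame of tray_floor between -0.085 and 0.085 m and z of block_centre in the frame of bath below 0.071 m and z of pocket_centre in the frame of tray_floor below 0.062 m and linear speed of pocket below 0.03 m/s and value of joint cover below 0.06 rad); the robot touches nothing.
It fails at once if the block is pulled up more than 12 mm from its seat in the bath (z of block_centre in the frame of bath above 0.071 m).
It fails at once if a bystander is shoved more than 40 mm (distance of any of reagent, beaker, diluent, tube_rack, pipette, timer from where it was at the start of the episode above 0.04 m).
It also fails if it takes over 72 s, if anything falls off the work surface, if the arm or the gripper's body presses on something with over 40 N, if the wrist force passes 120 N, or if a joint passes its speed limit or range.

## Working session

There is one attempt and no reset: what is moved stays moved. The work goes in short steps, Python scripts to look and compute and a tool call to move; the robot and the scene stay as the last step left them, time stands still between calls to the robot, and variables do not carry over. Pictures are saved under pics/ and viewed, at most 11 in all, crops included, and the job is handed in when it is done.

Besides the shell and the picture viewer there is one more tool, called after ">>>" by a JSON object that holds its "name" and its "arguments". send_rows: Moves the arm, as the interface text tells. Its arguments: {"type":"object","properties":{"increments":{"type":"array","items":{"type":"array"}}},"required":["increments"]}

```bash
mkdir -p pics; cat > h.py <<'E'
import numpy as np, cv2
from workcell import arm
from scipy.spatial.transform import Rotation as R
def quat(q): return R.from_quat([q[1],q[2],q[3],q[0]])
def cam(n):
    c=arm.capture(n); c['f']=240/np.tan(np.radians(c['vertical_fov'])/2); return c
def ray(c,loc):
    u,v=loc[0]*640,loc[1]*480
    d=quat(c['orientation']).apply([(u-c['cx'])/c['f'],(v-c['cy'])/c['f'],1]); return np.array(c['eye']),d
def atz(c,loc,z):
    e,d=ray(c,loc); return e+d*(z-e[2])/d[2]
def proj(c,p):
    x=quat(c['orientation']).inv().apply(np.array(p)-c['eye']); return c['cx']+c['f']*x[0]/x[2],c['cy']+c['f']*x[1]/x[2]
def tri(rs):
    A=np.zeros((3,3));b=np.zeros(3)
    for e,d in rs:
        d=d/np.linalg.norm(d);P=np.eye(3)-np.outer(d,d);A+=P;b+=P@e
    return np.linalg.solve(A,b)
def save(c,name,box=None,s=1):
    im=c['pixels'][...,::-1]
    if box: im=im[box[1]:box[3],box[0]:box[2]]
    cv2.imwrite('pics/'+name,cv2.resize(im,None,fx=s,fy=s,interpolation=cv2.INTER_CUBIC))
E
python3 - <<'E'
from h import *
np.set_printoptions(precision=4,suppress=True)
ims=[]
Z={'bath':0,'block_centre':.059,'pocket_head':.107,'pocket_centre':.081,'cover_hinge':.083,'tray_floor':.003,'cover_tab':.22,'reagent':0,'beaker':0,'diluent':0,'tube_rack':0,'pipette':0,'timer':0}
for n in ('scene','top'):
    c=cam(n); save(c,n+'0.png'); print(n,np.array(c['eye']),c['f'],c['cx'],c['cy'],c['orientation'])
    for k,z in Z.items():
        for o in arm.landmark_of(n,k)[:4]:
            l=o['location'];print(k,round(o['conf'],2),np.array([l[0]*640,l[1]*480]).round(),atz(c,l,z))
print(arm.get_state())
E
```

```text
scene [1.0517 0.2576 1.0052] 435.7406731138643 322.68321659505096 241.18393926049092 [-0.1414  0.5186  0.8102 -0.2337]
bath 0.59 [410. 257.] [0.4422 0.2149 0.    ]
bath 0.38 [414. 248.] [0.4123 0.2151 0.    ]
block_centre 0.96 [413. 249.] [0.454 0.217 0.059]
pocket_head 0.78 [490. 248.] [0.4048 0.3832 0.107 ]
pocket_head 0.64 [353. 219.] [0.4645 0.0532 0.107 ]
pocket_head 0.56 [421. 234.] [0.4365 0.2227 0.107 ]
pocket_centre 0.86 [352. 225.] [0.465  0.0529 0.081 ]
pocket_centre 0.65 [483. 258.] [0.4212 0.3793 0.081 ]
pocket_centre 0.44 [417. 244.] [0.4489 0.2221 0.081 ]
cover_hinge 0.9 [399. 264.] [0.5226 0.1991 0.083 ]
cover_hinge 0.46 [168. 241.] [ 0.7014 -0.3446  0.083 ]
tray_floor 0.76 [266. 211.] [ 0.4715 -0.2051  0.003 ]
cover_tab 0.64 [398. 258.] [0.5888 0.2009 0.22  ]
reagent 0.86 [344. 211.] [ 0.3778 -0.0031  0.    ]
reagent 0.23 [505. 328.] [0.5355 0.4849 0.    ]
beaker 0.95 [321. 343.] [0.7526 0.0999 0.    ]
diluent 0.78 [254. 313.] [ 0.7542 -0.0819  0.    ]
diluent 0.2 [421. 235.] [0.3646 0.2176 0.    ]
tube_rack 0.8 [505. 329.] [0.5374 0.4857 0.    ]
pipette 0.79 [183. 1
[... 1104 characters left out ...]
0.4223 -0.5235  0.    ]
pipette 0.58 [228. 286.] [0.4366 0.2347 0.    ]
timer 0.79 [452. 206.] [ 0.6567 -0.3962  0.    ]
timer 0.7 [278. 173.] [0.7539 0.0953 0.    ]
timer 0.52 [231. 290.] [0.4246 0.2268 0.    ]
{'t': 1.4, 'q': array([ 1.197 ,  0.3196,  1.5645, -0.    ,  1.2574, -0.02  ]), 'qd': array([-0.0002,  0.0007, -0.0005, -0.0014, -0.0005, -0.0005]), 'joint_torque': array([  0.0015, -41.5409, -23.4423,   0.0001,   0.0003,   0.    ]), 'position': array([0.1992, 0.5394, 0.2313]), 'eef_rot': array([0.    , 0.176 , 0.9844, 0.0001]), 'wrist_force': array([-0.3291, -0.4834,  0.0882]), 'wrist_torque': array([ 0.0732, -0.0527, -0.054 ]), 'grip_force': 0.0, 'gripper_width': 0.9971532297483102}
```

View pics/scene0.png

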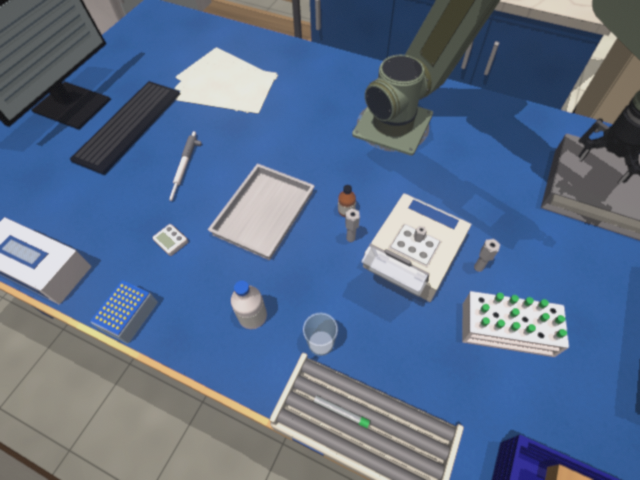

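View pics/top0.png

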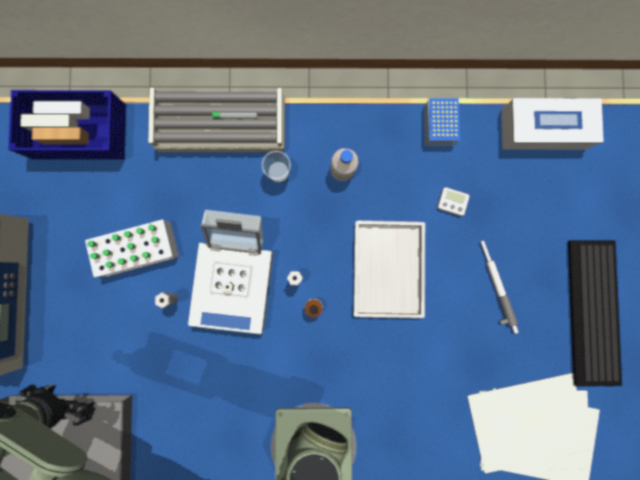

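>>> {"name": "send_rows", "arguments": {"increments": [[1, [-6.7, -4.3, -0.6], [0, 0, 7]], [1, [-6.7, -4.3, -0.6], [0, 0, 7]], [1, [-6.7, -4.3, -0.6], [0, 0, 7]], [1, [-6.7, -4.3, -0.6], [0, 0, 7]], [1, [-6.7, -4.3, -0.6], [0, 0, 7]], [1, [-6.7, -4.3, -0.6], [0, 0, 7]], [1, [-6.7, -4.3, -0.6], [0, 0, 7]], [1, [-6.7, -4.3, -0.6], [0, 0, 7]], [1, [-6.7, -4.3, -0.6], [0, 0, 7]], [1, [-6.7, -4.3, -0.6], [0, 0, 7]]]}}

```text
t: 2.65
position: [0.4383, 0.2226, 0.2612]
eef_rot: [-0.0, 0.516, 0.856, 0.0]
wrist_force: [-0.6, 0.6, -0.5]
gripper_width: 1.0
grip_force: 0.0
```

```bash
python3 - <<'E'
from h import *
np.set_printoptions(precision=4,suppress=True)
s=arm.get_state();print(s['t'],s['position'],quat(s['eef_rot']).as_matrix(),s['q'])
c=cam('wrist'); print(c['eye'],c['f'],c['orientation'])
for k,z in {'pocket_head':.107,'pocket_centre':.081,'block_centre':.059,'bath':0,'cover_hinge':.083,'cover_tab':.22}.items():
    for o in arm.landmark_of('wrist',k)[:3]:
        l=o['location'];print(k,round(o['conf'],2),np.array([l[0]*640,l[1]*480]).round(),atz(c,l,z))
save(c,'w1.png'); np.save('w1.npy',c)
E
```

```text
2.65 [0.4383 0.2226 0.2612] [[-0.4668  0.8843 -0.0003]
 [ 0.8843  0.4668  0.0002]
 [ 0.0004 -0.0002 -1.    ]] [ 0.4463  0.1687  1.6941  0.0004  1.279  -0.0396]
[0.4023 0.2902 0.4041] 371.92688555757667 [0.146  0.9595 0.2381 0.0356]
pocket_head 0.88 [318. 227.] [0.4366 0.2177 0.107 ]
pocket_head 0.86 [257. 382.] [0.4559 0.0557 0.107 ]
pocket_head 0.76 [384.   9.] [0.4036 0.3793 0.107 ]
pocket_centre 0.85 [315. 216.] [0.4323 0.2195 0.081 ]
pocket_centre 0.76 [258. 359.] [0.4502 0.0615 0.081 ]
pocket_centre 0.6 [375.  22.] [0.4024 0.3768 0.081 ]
block_centre 0.9 [333. 226.] [0.4541 0.2144 0.059 ]
cover_hinge 0.88 [398. 278.] [0.5283 0.2032 0.083 ]
cover_hinge 0.43 [333. 226.] [0.4507 0.2196 0.083 ]
```

View pics/w1.png

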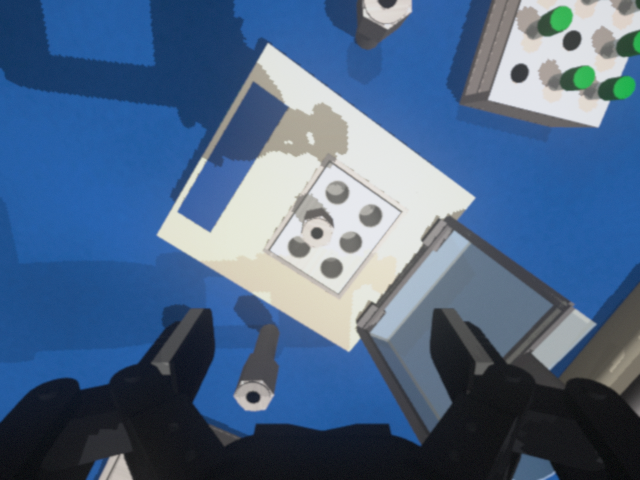

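```bash
python3 - <<'E'
from h import *
c=np.load('w1.npy',allow_pickle=True).item()
# metric rectification at z=.123 (hex top) : 60x60 mm ; and z=.08 (bath top) for yaw
def rect(z,cx,cy,half,n):
    w=np.float32([[cx+half,cy+half],[cx+half,cy-half],[cx-half,cy-half],[cx-half,cy+half]])
    p=np.float32([proj(c,[*q,z]) for q in w])
    M=cv2.getPerspectiveTransform(p,np.float32([[0,0],[n,0],[n,n],[0,n]]))
    return cv2.warpPerspective(c['pixels'][...,::-1],M,(n,n),flags=cv2.INTER_CUBIC)
a=rect(.123,.4365,.2185,.025,400); b=rect(.080,.44,.22,.14,400)
cv2.imwrite('pics/r1.png',np.hstack([a,b]))
for (x,y,z) in [(.4365,.2185,.123)]: print(proj(c,(x,y,z)))
E
```

```text
(np.float64(318.20492481690314), np.float64(231.78567341611446))
```

View pics/r1.png

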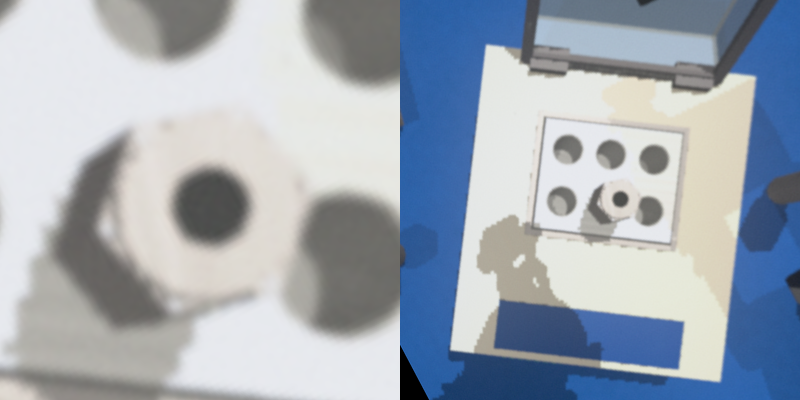

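>>> {"name": "send_rows", "arguments": {"increments": [[1, [-0.08, -0.09, 0.8], [0, 0, 1.3]], [1, [-0.08, -0.09, 1.7], [0, 0, 2.55]], [1, [-0.08, -0.09, 2.5], [0, 0, 2.55]], [1, [-0.08, -0.09, 3.0], [0, 0, 2.55]], [1, [-0.08, -0.09, 3.36], [0, 0, 2.55]], [1, [-0.08, -0.09, 3.36], [0, 0, 2.55]], [1, [-0.08, -0.09, 3.36], [0, 0, 2.55]]]}}

```text
t: 3.88
position: [0.4374, 0.2163, 0.094]
eef_rot: [0.0, 0.626, 0.78, 0.001]
wrist_force: [0.2, -0.7, 0.3]
gripper_width: 0.998
grip_force: 0.0
```

>>> {"name": "send_rows", "arguments": {"increments": [[0.3, [0, 0, 0], [0, 0, 0]], [-0.1, [0, 0, 0], [0, 0, 0]], [-0.3, [0, 0, 0], [0, 0, 0]], [-0.5, [0, 0, 0], [0, 0, 0]], [-0.7, [0, 0, 0], [0, 0, 0]], [-1, [0, 0, 0], [0, 0, 0]], [-1, [0, 0, 0], [0, 0, 0]], [-1, [0, 0, 0], [0, 0, 0]]]}}

```text
t: 4.88
position: [0.4369, 0.2161, 0.0938]
eef_rot: [0.0, 0.626, 0.78, 0.0]
wrist_force: [-1.7, 0.6, 5.1]
gripper_width: 0.271
grip_force: 59.6
```

```bash
python3 - <<'E'
from h import *
s=arm.get_state()
for k in s: print(k,np.round(s[k],3))
c=cam('wrist'); save(c,'w2.png')
E
```

```text
t 4.875
q [0.436 0.32  1.957 0.    0.864 0.219]
qd [-0.001 -0.     0.001 -0.002 -0.001  0.   ]
joint_torque [-2.2200e-01 -3.3759e+01 -1.7349e+01 -3.1000e-02 -5.3400e-01  8.2000e-02]
position [0.437 0.216 0.094]
eef_rot [0.    0.626 0.78  0.   ]
wrist_force [-1.659  0.622  5.118]
wrist_torque [-0.087  0.368  0.059]
grip_force 59.597
gripper_width 0.271
```

View pics/w2.png

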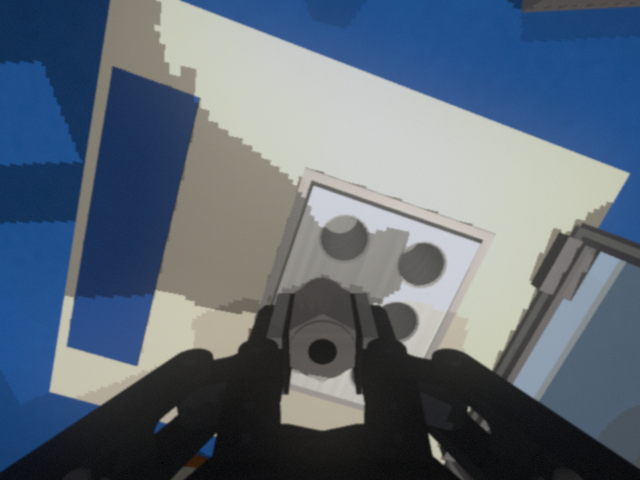

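>>> {"name": "send_rows", "arguments": {"increments": [[-1, [0, 0, 0], [0, 0, -1]], [-1, [0, 0, -0.005], [0, 0, -2.5]], [-1, [0, 0, -0.012], [0, 0, -4]], [-1, [0, 0, -0.02], [0, 0, -5.5]], [-1, [0, 0, -0.028], [0, 0, -7]], [-1, [0, 0, -0.036], [0, 0, -8.5]], [-1, [0, 0, -0.044], [0, 0, -10]], [-1, [0, 0, -0.052], [0, 0, -11.5]], [-1, [0, 0, -0.06], [0, 0, -13]], [-1, [0, 0, -0.068], [0, 0, -14.5]]]}}

```text
t: 6.18
position: [0.4365, 0.2163, 0.0951]
eef_rot: [-0.001, -0.084, 0.996, 0.0]
wrist_force: [1.2, 2.2, -10.5]
gripper_width: 0.268
grip_force: 59.2
```

```bash
python3 - <<'E'
from h import *
s=arm.get_state()
for k in s: print(k,np.round(s[k],4))
E
```

```text
t 6.175
q [ 4.3580e-01  3.1880e-01  1.9551e+00  1.5000e-03  8.6860e-01 -1.3046e+00]
qd [ 6.0000e-04 -3.1000e-03 -1.8000e-03  4.1000e-03  4.8000e-03 -1.2428e+00]
joint_torque [ -0.7496 -40.8472 -19.5333  -0.547    0.8986   0.9105]
position [0.4365 0.2163 0.0951]
eef_rot [-6.000e-04 -8.420e-02  9.964e-01  4.000e-04]
wrist_force [  1.2127   2.2054 -10.4612]
wrist_torque [ 0.5523 -0.308  -0.1028]
grip_force 59.1603
gripper_width 0.2678
```

>>> {"name": "send_rows", "arguments": {"increments": [[-1, [0, 0, 0], [0, 0, 0]], [-1, [0, 0, 0], [0, 0, 1.5]], [-1, [0, 0, 0], [0, 0, 3]], [-1, [0, 0, 0], [0, 0, 4.5]], [-1, [0, 0, 0], [0, 0, 6]]]}}

```text
t: 6.8
position: [0.4366, 0.2154, 0.0961]
eef_rot: [-0.0, 0.233, 0.972, -0.001]
wrist_force: [0.8, -0.5, -6.0]
gripper_width: 0.268
grip_force: 59.8
```

```bash
python3 - <<'E'
from h import *
s=arm.get_state()
for k in s: print(k,np.round(s[k],4))
c=cam('scene'); save(c,'s3.png',(350,180,490,310),5); save(cam('wrist'),'w3.png')
E
```

```text
t 6.8
q [ 4.3540e-01  3.1730e-01  1.9543e+00 -1.2000e-03  8.7140e-01 -6.6360e-01]
qd [-7.000e-04 -1.900e-03  1.000e-04 -1.600e-03  3.900e-03  1.243e+00]
joint_torque [  0.5203 -38.7556 -19.6399   0.3529   0.1529  -0.9243]
position [0.4366 0.2154 0.0961]
eef_rot [-2.000e-04  2.333e-01  9.724e-01 -8.000e-04]
wrist_force [ 0.8233 -0.453  -6.0097]
wrist_torque [-0.0967 -0.1828  0.136 ]
grip_force 59.7969
gripper_width 0.2675
```

View pics/w3.png

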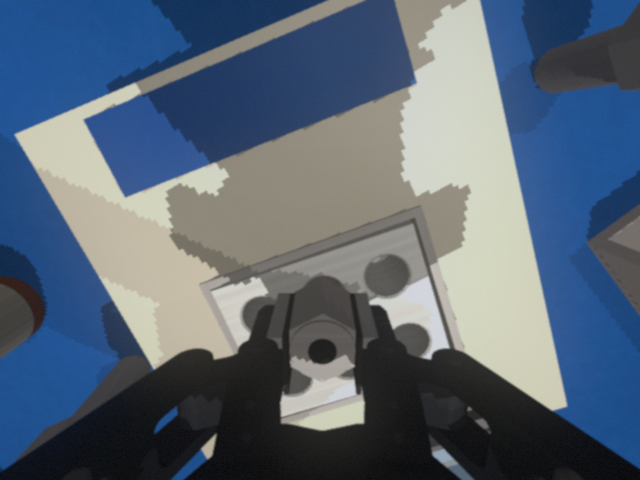

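>>> {"name": "send_rows", "arguments": {"increments": [[-1, [0, 0, -0.005], [0, 0, 1.5]], [-1, [0, 0, -0.01], [0, 0, 3]], [-1, [0, 0, -0.015], [0, 0, 4.5]], [-1, [0, 0, -0.02], [0, 0, 6]], [-1, [0, 0, -0.025], [0, 0, 7.5]], [-1, [0, 0, -0.03], [0, 0, 9]], [-1, [0, 0, -0.035], [0, 0, 10.5]], [-1, [0, 0, -0.04], [0, 0, 12]], [-1, [0, 0, -0.045], [0, 0, 13.5]], [-1, [0, 0, -0.05], [0, 0, 15]]]}}

```text
t: 8.15
position: [0.4356, 0.2153, 0.0984]
eef_rot: [-0.0, 0.852, 0.524, -0.002]
wrist_force: [-1.0, 0.2, -6.9]
gripper_width: 0.267
grip_force: 59.6
```

>>> {"name": "send_rows", "arguments": {"increments": [[-1, [0, 0, -0.004], [0, 0, -1.5]], [-1, [0, 0, -0.01], [0, 0, -3]], [-1, [0, 0, -0.016], [0, 0, -4.5]], [-1, [0, 0, -0.022], [0, 0, -6]], [-1, [0, 0, -0.028], [0, 0, -7.5]], [-1, [0, 0, -0.034], [0, 0, -9]], [-1, [0, 0, -0.04], [0, 0, -10.5]], [-1, [0, 0, -0.046], [0, 0, -12]], [-1, [0, 0, -0.052], [0, 0, -13.5]], [-1, [0, 0, -0.058], [0, 0, -15]]]}}

```text
t: 9.4
position: [0.436, 0.2158, 0.1014]
eef_rot: [-0.001, 0.227, 0.974, -0.0]
wrist_force: [0.3, 1.3, -7.3]
gripper_width: 0.273
grip_force: 59.6
```

>>> {"name": "send_rows", "arguments": {"increments": [[-1, [0, 0, -0.004], [0, 0, 1.6]], [-1, [0, 0, -0.01], [0, 0, 3.2]], [-1, [0, 0, -0.017], [0, 0, 4.8]], [-1, [0, 0, -0.024], [0, 0, 6.4]], [-1, [0, 0, -0.031], [0, 0, 8]], [-1, [0, 0, -0.038], [0, 0, 9.6]], [-1, [0, 0, -0.045], [0, 0, 11.2]], [-1, [0, 0, -0.052], [0, 0, 12.8]], [-1, [0, 0, -0.059], [0, 0, 14.4]], [-1, [0, 0, -0.066], [0, 0, 16]]]}}

```text
t: 10.65
position: [0.4357, 0.2154, 0.1045]
eef_rot: [-0.0, 0.878, 0.479, -0.002]
wrist_force: [0.2, -0.1, -8.5]
gripper_width: 0.268
grip_force: 59.5
```

>>> {"name": "send_rows", "arguments": {"increments": [[-1, [0, 0, -0.004], [0, 0, -1.6]], [-1, [0, 0, -0.01], [0, 0, -3.2]], [-1, [0, 0, -0.017], [0, 0, -4.8]], [-1, [0, 0, -0.024], [0, 0, -6.4]], [-1, [0, 0, -0.031], [0, 0, -8]], [-1, [0, 0, -0.038], [0, 0, -9.6]], [-1, [0, 0, -0.045], [0, 0, -11.2]], [-1, [0, 0, -0.052], [0, 0, -12.8]], [-1, [0, 0, -0.059], [0, 0, -14.4]], [-1, [0, 0, -0.066], [0, 0, -16]]]}}

```text
t: 11.9
position: [0.4364, 0.216, 0.1079]
eef_rot: [-0.001, 0.227, 0.974, -0.0]
wrist_force: [2.4, 1.9, -9.7]
gripper_width: 0.267
grip_force: 59.4
```

>>> {"name": "send_rows", "arguments": {"increments": [[-1, [0, 0, -0.004], [0, 0, 1.6]], [-1, [0, 0, -0.01], [0, 0, 3.2]], [-1, [0, 0, -0.017], [0, 0, 4.8]], [-1, [0, 0, -0.024], [0, 0, 6.4]], [-1, [0, 0, -0.031], [0, 0, 8]], [-1, [0, 0, -0.038], [0, 0, 9.6]], [-1, [0, 0, -0.045], [0, 0, 11.2]], [-1, [0, 0, -0.052], [0, 0, 12.8]], [-1, [0, 0, -0.059], [0, 0, 14.4]], [-1, [0, 0, -0.066], [0, 0, 16]]]}}

```text
t: 13.15
position: [0.4358, 0.2154, 0.1111]
eef_rot: [0.0, 0.878, 0.479, -0.001]
wrist_force: [-0.0, 0.1, -8.9]
gripper_width: 0.272
grip_force: 59.5
```

>>> {"name": "send_rows", "arguments": {"increments": [[-1, [0, 0, -0.004], [0, 0, -1.6]], [-1, [0, 0, -0.01], [0, 0, -3.2]], [-1, [0, 0, -0.017], [0, 0, -4.8]], [-1, [0, 0, -0.024], [0, 0, -6.4]], [-1, [0, 0, -0.031], [0, 0, -8]], [-1, [0, 0, -0.038], [0, 0, -9.6]], [-1, [0, 0, -0.045], [0, 0, -11.2]], [-1, [0, 0, -0.052], [0, 0, -12.8]], [-1, [0, 0, -0.059], [0, 0, -14.4]], [-1, [0, 0, -0.066], [0, 0, -16]]]}}

```text
t: 14.4
position: [0.4369, 0.216, 0.1157]
eef_rot: [0.0, 0.227, 0.974, 0.0]
wrist_force: [0.4, 0.1, -1.6]
gripper_width: 0.272
grip_force: 60.5
```

>>> {"name": "send_rows", "arguments": {"increments": [[-1, [0, 0, -0.008], [0, 0, 1.6]], [-1, [0, 0, -0.016], [0, 0, 3.2]], [-1, [0, 0, -0.025], [0, 0, 4.8]], [-1, [0, 0, -0.034], [0, 0, 6.4]], [-1, [0, 0, -0.043], [0, 0, 8]], [-1, [0, 0, -0.052], [0, 0, 9]], [-1, [0, 0, -0.062], [0, 0, 9]], [-1, [0, 0, -0.08], [0, 0, 9]], [-1, [0, 0, -0.1], [0, 0, 9]]]}}

```text
t: 15.52
position: [0.4369, 0.216, 0.1205]
eef_rot: [0.0, 0.646, 0.763, 0.0]
wrist_force: [-0.3, -0.1, -0.6]
gripper_width: 0.271
grip_force: 60.5
```

```bash
python3 - <<'E'
from h import *
s=arm.get_state();print(s['position'],s['wrist_force'],s['q'])
for n in('scene','top'):
  c=cam(n)
  for k,z in {'pocket_head':.133,'block_centre':.059}.items():
    for o in arm.landmark_of(n,k)[:3]:
        l=o['location'];print(n,k,round(o['conf'],2),np.array([l[0]*640,l[1]*480]).round(),atz(c,l,z))
  if n=='scene': save(c,'s4.png',(340,170,480,310),4)
E
```

```text
[0.43688364 0.21601146 0.12045289] [-0.25182577 -0.07269856 -0.5996618 ] [4.35562851e-01 2.87220414e-01 1.92313995e+00 5.00194765e-05
 9.31102988e-01 2.69936115e-01]
scene pocket_head 0.9 [489. 246.] [0.41916098 0.3768953  0.133     ]
scene pocket_head 0.72 [353. 218.] [0.47703554 0.05978846 0.133     ]
scene pocket_head 0.68 [255. 315.] [ 0.79626115 -0.03228621  0.133     ]
scene block_centre 0.56 [413. 250.] [0.45508165 0.21732821 0.059     ]
scene block_centre 0.16 [400. 256.] [0.48699928 0.19256256 0.059     ]
top pocket_head 0.62 [165. 297.] [0.41313856 0.36808543 0.133     ]
top pocket_head 0.57 [294. 275.] [0.46577627 0.04682454 0.133     ]
top block_centre 0.76 [230. 275.] [0.46589095 0.21904956 0.059     ]
```

View pics/s4.png

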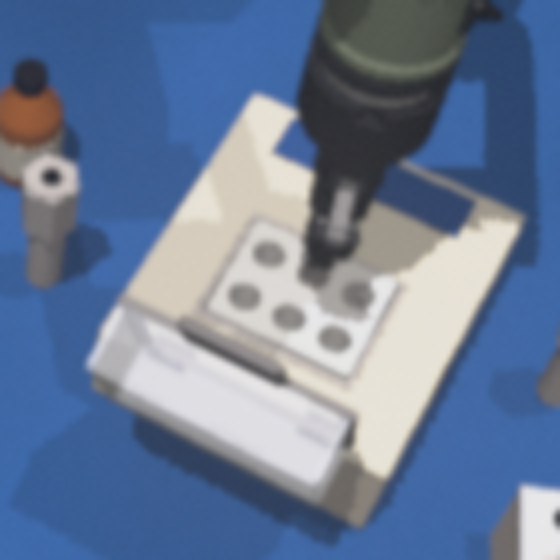

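>>> {"name": "send_rows", "arguments": {"increments": [[-1, [0, 0, -0.06], [0, 0, 0]], [-1, [0, 0, -0.14], [0, 0, 0]], [-1, [0, 0, -0.22], [0, 0, 0]], [-1, [0, 0, -0.3], [0, 0, 0]], [-1, [0, 0, -0.38], [0, 0, 0]], [-1, [0, 0, -0.46], [0, 0, 0]], [-1, [0, 0, -0.56], [0, 0, 0]], [-1, [0, 0, -0.68], [0, 0, 0]], [-1, [0, 0, -0.8], [0, 0, 0]], [-1, [0, 0, -0.8], [0, 0, 0]]]}}

```text
t: 17.08
position: [0.4372, 0.2162, 0.1609]
eef_rot: [0.0, 0.647, 0.763, 0.001]
wrist_force: [0.1, -0.0, -1.4]
gripper_width: 0.271
grip_force: 60.5
```

```bash
python3 - <<'E'
from h import *
s=arm.get_state();print(s['position'],s['wrist_force'],quat(s['eef_rot']).as_matrix())
for n in('scene','top'):
  c=cam(n); print(n, [ [np.round(e,3) for e in o['extent']] for o in arm.regions_of(n,'tray_floor')[:1]])
  for k,z in {'tray_floor':.003,'block_centre':.059}.items():
    for o in arm.landmark_of(n,k)[:2]:
        l=o['location'];print(n,k,round(o['conf'],2),np.array([l[0]*640,l[1]*480]).round(),atz(c,l,z))
E
```

```text
[0.43721639 0.21619169 0.16092942] [ 0.09010835 -0.01091394 -1.41316465] [[-1.63829656e-01  9.86487873e-01  1.23297960e-03]
 [ 9.86488546e-01  1.63828956e-01  6.49313945e-04]
 [ 4.38542572e-04  1.32269713e-03 -9.99999029e-01]]
scene [[np.float64(0.324), np.float64(0.345), np.float64(0.487), np.float64(0.544)]]
scene tray_floor 0.55 [264. 214.] [ 0.48250457 -0.20521722  0.003     ]
scene block_centre 0.45 [409. 258.] [0.48225386 0.21421364 0.059     ]
scene block_centre 0.44 [402. 264.] [0.50722425 0.20628384 0.059     ]
top [[np.float64(0.553), np.float64(0.455), np.float64(0.66), np.float64(0.664)]]
top tray_floor 0.67 [390. 270.] [ 0.47875445 -0.21709639  0.003     ]
top block_centre 0.88 [230. 278.] [0.4578796  0.21982191 0.059     ]
top block_centre 0.3 [342. 166.] [ 0.75917931 -0.0819478   0.059     ]
```

>>> {"name": "send_rows", "arguments": {"increments": [[-1, [0, 0, -0.4], [0, 0, 0]], [-1, [0, 0, -0.9], [0, 0, 0]], [-1, [-0.3, 0, -1.2], [0, 0, 0]], [-1, [-1, -0.1, -1.2], [0, 0, 0]], [-1, [-1.8, -0.2, -1.2], [0, 0, 0]], [-1, [-2.6, -0.25, -1.2], [0, 0, 0]], [-1, [-3.4, -0.3, -1.2], [0, 0, 0]], [-1, [-4.2, -0.4, -1.2], [0, 0, 0]], [-1, [-5, -0.5, -1.2], [0, 0, 0]], [-1, [-5.8, -0.55, -1.2], [0, 0, 0]]]}}

```text
t: 18.73
position: [0.4564, -0.0767, 0.2202]
eef_rot: [-0.0, 0.647, 0.763, -0.0]
wrist_force: [-0.5, -0.2, -1.4]
gripper_width: 0.27
grip_force: 60.5
```

>>> {"name": "send_rows", "arguments": {"increments": [[-1, [-0.8, -0.05, 0], [0, 0, 0]], [-1, [-1.6, -0.1, 0], [0, 0, 0]], [-1, [-2.2, -0.15, 0], [0, 0, 0]], [-1, [-2.6, -0.18, 0.3], [0, 0, 0]], [-1, [-2.6, -0.18, 1], [0, 0, 0]], [-1, [-2.6, -0.18, 1.7], [0, 0, 0]], [-1, [-2.6, -0.18, 2.2], [0, 0, 0]], [-1, [-2.6, -0.18, 2.6], [0, 0, 0]], [-1, [-2.6, -0.18, 2.6], [0, 0, 0]]]}}

```text
t: 19.85
position: [0.4677, -0.2035, 0.0881]
eef_rot: [-0.003, 0.647, 0.763, -0.001]
wrist_force: [-0.4, 0.4, -2.6]
gripper_width: 0.272
grip_force: 60.4
```

```bash
python3 - <<'E'
from h import *
s=arm.get_state();print(s['position'],s['wrist_force'],s['q'])
c=cam('scene'); save(c,'s5.png',(180,130,440,330),3)
E
```

```text
[ 0.46769785 -0.20352263  0.08806406] [-0.41306588  0.35088846 -2.56012515] [-4.33057626e-01  3.60602258e-01  1.90942245e+00  1.37705332e-04
  8.77239694e-01 -5.97903854e-01]
```

View pics/s5.png

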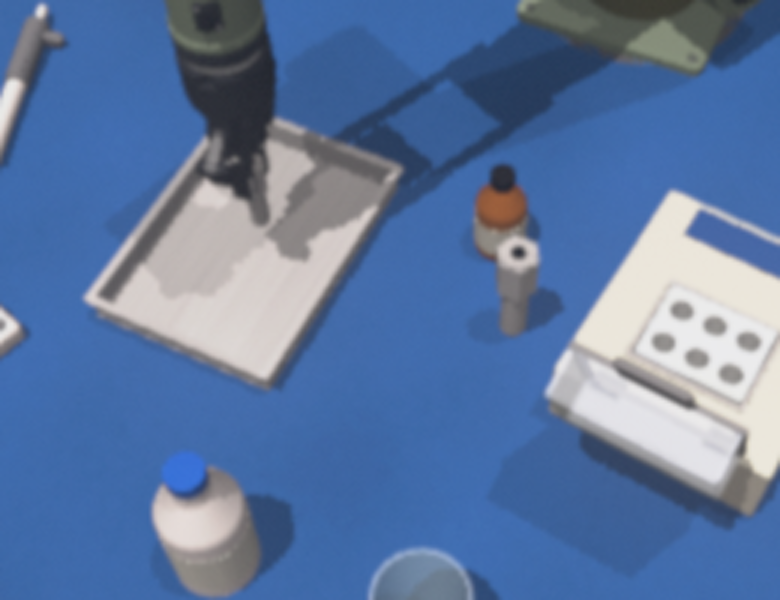

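>>> {"name": "send_rows", "arguments": {"increments": [[-1, [0, 0, 0.15], [0, 0, 0]], [-1, [0, 0, 0.3], [0, 0, 0]], [-1, [0, 0, 0.42], [0, 0, 0]], [-1, [0, 0, 0.5], [0, 0, 0]], [-1, [0, 0, 0.53], [0, 0, 0]], [-1, [0, 0, 0.56], [0, 0, 0]], [-1, [0, 0, 0.56], [0, 0, 0]]]}}

```text
t: 20.78
position: [0.4697, -0.2043, 0.0623]
eef_rot: [-0.0, 0.647, 0.763, 0.0]
wrist_force: [0.1, -0.4, -1.1]
gripper_width: 0.264
grip_force: 60.4
```

>>> {"name": "send_rows", "arguments": {"increments": [[-1, [0, 0, 0.01], [0, 0, 0]], [-1, [0, 0, 0.02], [0, 0, 0]], [-1, [0, 0, 0.03], [0, 0, 0]], [-1, [0, 0, 0.03], [0, 0, 0]]]}}

```text
t: 21.28
position: [0.4696, -0.2043, 0.0608]
eef_rot: [-0.0, 0.647, 0.763, 0.0]
wrist_force: [0.7, 0.7, -1.2]
gripper_width: 0.269
grip_force: 60.4
```

Not yet touching; creep down.

>>> {"name": "send_rows", "arguments": {"increments": [[-1, [0, 0, 0.01], [0, 0, 0]], [-1, [0, 0, 0.02], [0, 0, 0]], [-1, [0, 0, 0.03], [0, 0, 0]], [-1, [0, 0, 0.04], [0, 0, 0]], [-1, [0, 0, 0.04], [0, 0, 0]]]}}

```text
t: 21.9
position: [0.4696, -0.2043, 0.0587]
eef_rot: [-0.0, 0.647, 0.763, 0.0]
wrist_force: [0.5, 1.5, -1.4]
gripper_width: 0.27
grip_force: 60.4
```

>>> {"name": "send_rows", "arguments": {"increments": [[-1, [0, 0, 0.01], [0, 0, 0]], [-1, [0, 0, 0.02], [0, 0, 0]], [-1, [0, 0, 0.03], [0, 0, 0]], [-1, [0, 0, 0.03], [0, 0, 0]]]}}

```text
t: 22.4
position: [0.4697, -0.2043, 0.0578]
eef_rot: [0.0, 0.647, 0.763, 0.0]
wrist_force: [-1.5, -0.5, 5.3]
gripper_width: 0.266
grip_force: 61.2
```

>>> {"name": "send_rows", "arguments": {"increments": [[-1, [0, 0, -0.01], [0, 0, 0]], [-1, [0, 0, -0.01], [0, 0, 0]], [-0.4, [0, 0, -0.01], [0, 0, 0]], [-0.35, [0, 0, -0.01], [0, 0, 0]], [-0.3, [0, 0, -0.01], [0, 0, 0]], [-0.2, [0, 0, -0.01], [0, 0, 0]], [0.1, [0, 0, -0.01], [0, 0, 0]], [0.6, [0, 0, -0.01], [0, 0, 0]], [1, [0, 0, -0.01], [0, 0, 0]], [1, [0, 0, -0.01], [0, 0, 0]]]}}

```text
t: 23.65
position: [0.4697, -0.2043, 0.0578]
eef_rot: [-0.0, 0.647, 0.763, 0.0]
wrist_force: [-0.0, -0.5, 0.6]
gripper_width: 1.0
grip_force: 0.0
```

>>> {"name": "send_rows", "arguments": {"increments": [[1, [0, 0, -0.2], [0, 0, 0]], [1, [0, 0, -0.6], [0, 0, 0]], [1, [0, 0, -1.4], [0, 0, 0]], [1, [0, 0, -2.4], [0, 0, 0]], [1, [0, 0, -3.4], [0, 0, 0]], [1, [0, 0, -4], [0, 0, 0]], [1, [0, 0, -4], [0, 0, 0]]]}}

```text
t: 24.52
position: [0.4708, -0.2048, 0.2609]
eef_rot: [0.003, 0.647, 0.763, 0.001]
wrist_force: [-1.0, -0.8, -1.1]
gripper_width: 0.999
grip_force: 0.0
```

```bash
python3 - <<'E'
from h import *
s=arm.get_state();print(s['t'],s['position'],s['wrist_force'],s['gripper_width'])
c=cam('wrist')
for k,z in {'pocket_head':.071,'pocket_centre':.045}.items():
    for o in arm.landmark_of('wrist',k)[:2]:
        l=o['location'];print(k,round(o['conf'],2),np.array([l[0]*640,l[1]*480]).round(),atz(c,l,z))
rs={}
for n in('scene','top'):
  c=cam(n)
  for k in('cover_hinge','cover_tab'):
    for o in arm.landmark_of(n,k)[:2]:
        l=o['location'];print(n,k,round(o['conf'],2),np.array([l[0]*640,l[1]*480]).round())
    o=arm.landmark_of(n,k)
    if o: rs.setdefault(k,[]).append(ray(c,o[0]['location']))
for k in rs:
  if len(rs[k])>1: print(k,tri(rs[k]))
c=cam('scene');save(c,'s6.png',(200,130,460,325),3)
E
```

```text
24.525 [ 0.47077092 -0.20481151  0.26088113] [-1.0398975  -0.84159395 -1.08127144] 0.9993692245717417
pocket_head 0.74 [321. 211.] [ 0.47007569 -0.20340308  0.071     ]
pocket_centre 0.72 [321. 202.] [ 0.46937998 -0.19998296  0.045     ]
scene cover_hinge 0.79 [399. 266.]
scene cover_tab 0.93 [399. 254.]
top cover_hinge 0.74 [233. 253.]
top cover_tab 0.68 [497. 289.]
top cover_tab 0.55 [230. 223.]
cover_hinge [0.52623623 0.20393365 0.08330754]
cover_tab [ 0.58327132 -0.02694585  0.54706837]
```

View pics/s6.png

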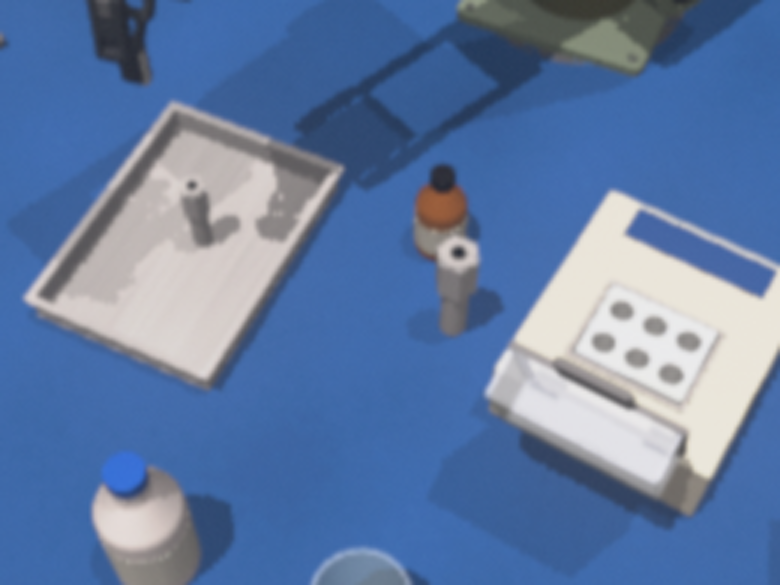

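>>> {"name": "send_rows", "arguments": {"increments": [[-1, [0.6, 0.4, -0.8], [0, 0, -1]], [-1, [1.4, 0.9, -0.8], [0, 0, -2.5]], [-1, [2.3, 1.4, -0.8], [0, 0, -4]], [-1, [3.2, 2, -0.8], [0, 0, -5.5]], [-1, [4.1, 2.5, -0.8], [0, 0, -7]], [-1, [5, 3.1, -0.8], [0, 0, -8.5]], [-1, [6, 3.6, -0.8], [0, 0, -10]], [-1, [7, 4.2, -0.8], [0, 0, -11.5]], [-1, [7.31, 4.4, -0.8], [0, 0, -12.3]], [-1, [7.31, 4.4, -0.8], [0, 0, -12.3]]]}}

```text
t: 26.48
position: [0.627, 0.1936, 0.297]
eef_rot: [-0.0, 0.058, 0.998, -0.0]
wrist_force: [-0.5, -1.9, 0.0]
gripper_width: -0.001
grip_force: 0.0
```

```bash
python3 - <<'E'
from h import *
np.set_printoptions(precision=3,suppress=True)
s=arm.get_state();print(s['t'],s['position'],s['q'],s['wrist_force']); M=quat(s['eef_rot']).as_matrix();print(M)
rs={}
for n in('scene','top','wrist'):
  c=cam(n)
  for k in('cover_hinge','cover_tab'):
    for o in arm.landmark_of(n,k)[:1]:
        l=o['location'];print(n,k,round(o['conf'],2),np.array([l[0]*640,l[1]*480]).round(),atz(c,l,{'cover_hinge':.083,'cover_tab':.217}[k]))
h=np.array([.528,.204]);b=np.array([.993,-.117])
# local path: rows of corner (x,z) wrt hinge
def corner(t,r): return np.array([-np.cos(t)*r+np.sin(t)*.004, np.sin(t)*r+np.cos(t)*.004])
W=[np.array([.088,.130]),np.array([.070,.130]),np.array([.0325,.145])]+[corner(t,r) for t,r in((1.5,.15),(1.2,.15),(.9,.15),(.6,.15),(.3,.151),(.1,.152),(0,.152),(-.03,.152))]
for w in W:
  p=np.r_[h+(w[0]+.011)*b,w[1]+.083]; print(p,(M.T@(p-s['position'])/.05).round(2))
E
```

```text
26.475 [0.627 0.194 0.297] [ 0.282  0.424  1.241 -0.     1.477 -1.172] [-0.464 -1.929  0.026]
[[-0.993  0.117 -0.001]
 [ 0.117  0.993 -0.   ]
 [ 0.001 -0.    -1.   ]]
scene cover_hinge 0.89 [400. 265.] [0.525 0.203 0.083]
scene cover_tab 0.56 [399. 256.] [0.582 0.203 0.217]
top cover_hinge 0.89 [235. 253.] [0.524 0.202 0.083]
top cover_tab 0.94 [229. 221.] [0.594 0.197 0.217]
wrist cover_hinge 0.63 [585.  79.] [0.539 0.437 0.083]
wrist cover_tab 0.92 [328. 189.] [0.587 0.2   0.217]
[0.626 0.192 0.213] [ 0.01 -0.02  1.68]
[0.608 0.195 0.213] [ 0.37 -0.02  1.68]
[0.571 0.199 0.228] [ 1.12 -0.02  1.38]
[0.532 0.203 0.233] [ 1.9  -0.02  1.28]
[0.489 0.209 0.224] [ 2.78 -0.02  1.46]
[0.449 0.213 0.203] [ 3.57 -0.02  1.88]
[0.418 0.217 0.171] [ 4.2  -0.02  2.52]
[0.397 0.219 0.131] [ 4.63 -0.02  3.31]
[0.389 0.22  0.102] [ 4.78 -0.02  3.9 ]
[0.388 0.22  0.087] [ 4.81 -0.02  4.2 ]
[0.388 0.221 0.082] [ 4.81 -0.02  4.29]
```

>>> {"name": "send_rows", "arguments": {"increments": [[-1, [0, 0, 0.8], [0, 0, 0]], [-1, [0, 0, 1.4], [0, 0, 0]], [-1, [0, 0, 1.68], [0, 0, 0]], [-1, [0, 0, 1.68], [0, 0, 0]], [-1, [0.3, 0, 1.65], [0, 0, 0]], [-1, [0.6, 0, 1.55], [0, 0, 0]], [-1, [0.9, 0, 1.45], [0, 0, 0]], [-1, [1.12, 0, 1.4], [0, 0, 0]], [-1, [1.12, 0, 1.4], [0, 0, 0]]]}}

```text
t: 28.05
position: [0.57, 0.1993, 0.2287]
eef_rot: [-0.0, 0.059, 0.998, 0.0]
wrist_force: [0.0, 0.2, 0.6]
gripper_width: 0.002
grip_force: 0.0
```

```bash
python3 - <<'E'
from h import *
np.set_printoptions(precision=3,suppress=True)
s=arm.get_state();print(s['t'],s['position'],s['wrist_force'])
for n in('scene','top','wrist'):
  c=cam(n)
  for o in arm.landmark_of(n,'cover_tab')[:1]:
        l=o['location'];print(n,round(o['conf'],2),np.array([l[0]*640,l[1]*480]).round(),atz(c,l,.228))
save(c,'w7.png')
E
```

```text
28.05 [0.57  0.199 0.229] [0.01  0.181 0.605]
scene 0.63 [405. 241.] [0.549 0.202 0.228]
top 0.73 [228. 241.] [0.546 0.198 0.228]
```

View pics/w7.png

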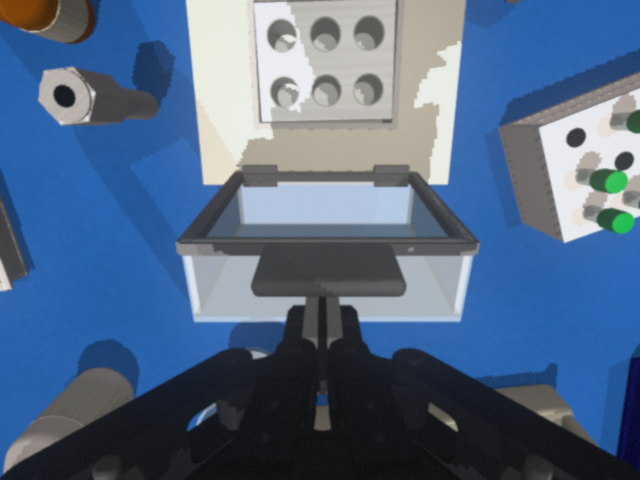

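>>> {"name": "send_rows", "arguments": {"increments": [[-1, [0.4, 0, -0.09], [0, 0, 0]], [-1, [0.78, 0, -0.12], [0, 0, 0]], [-1, [1.22, 0, -0.06], [0, 0, 0]], [-1, [1.66, 0, 0.06], [0, 0, 0]], [-1, [2.07, 0, 0.25], [0, 0, 0]], [-1, [2.45, 0, 0.48], [0, 0, 0]], [-1, [2.78, 0, 0.78], [0, 0, 0]], [-1, [3.08, 0, 1.12], [0, 0, 0]], [-1, [3.08, 0, 1.12], [0, 0, 0]]]}}

```text
t: 29.48
position: [0.4155, 0.2167, 0.1715]
eef_rot: [-0.001, 0.058, 0.998, -0.001]
wrist_force: [0.2, -0.5, -0.4]
gripper_width: 0.001
grip_force: 0.0
```

```bash
python3 - <<'E'
from h import *
np.set_printoptions(precision=3,suppress=True)
s=arm.get_state();print(s['t'],s['position'],s['wrist_force'])
for n in('scene','top','wrist'):
  c=cam(n)
  for o in arm.landmark_of(n,'cover_tab')[:2]:
        l=o['location'];print(n,round(o['conf'],2),np.array([l[0]*640,l[1]*480]).round(),atz(c,l,.166))
E
```

```text
29.475 [0.416 0.217 0.171] [ 0.151 -0.465 -0.383]
scene 0.79 [430. 210.] [0.403 0.222 0.166]
top 0.58 [221. 298.] [0.411 0.224 0.166]
top 0.15 [276. 167.] [0.734 0.09  0.166]
wrist 0.6 [324. 276.] [0.404 0.22  0.166]
```

>>> {"name": "send_rows", "arguments": {"increments": [[-1, [0.22, 0, 0.35], [0, 0, 0]], [-1, [0.38, 0, 0.75], [0, 0, 0]], [-1, [0.46, 0, 1.05], [0, 0, 0]], [-1, [0.52, 0, 1.3], [0, 0, 0]], [-1, [0.54, 0, 1.5], [0, 0, 0]], [-1, [0.55, 0, 1.65], [0, 0, 0]], [-1, [0.55, 0, 1.72], [0, 0, 0]], [-1, [0.55, 0, 1.78], [0, 0, 0]], [-1, [0.55, 0, 1.78], [0, 0, 0]]]}}

```text
t: 30.9
position: [0.3913, 0.2205, 0.0902]
eef_rot: [0.001, 0.059, 0.998, 0.001]
wrist_force: [-17.2, -9.0, 67.1]
gripper_width: -0.004
grip_force: 33.6
```

```bash
python3 - <<'E'
from h import *
np.set_printoptions(precision=3,suppress=True)
s=arm.get_state();print(s['t'],s['position'],s['wrist_force'])
E
```

```text
30.9 [0.391 0.221 0.09 ] [-17.188  -9.011  67.138]
```

>>> {"name": "send_rows", "arguments": {"increments": [[-1, [0, 0, -0.1], [0, 0, 0]], [-1, [0, 0, -0.3], [0, 0, 0]], [-1, [0.2, 0, -1], [0, 0, 0]], [-1, [0.6, 0, -2], [0, 0, 0]], [-1, [1, 0, -3], [0, 0, 0]], [-1, [1, 0, -3.5], [0, 0, 0]], [-1, [1, 0, -3.5], [0, 0, 0]]]}}

```text
t: 31.78
position: [0.3424, 0.2269, 0.2594]
eef_rot: [0.002, 0.059, 0.998, 0.001]
wrist_force: [0.4, -0.0, 0.5]
gripper_width: 0.001
grip_force: 0.0
```

```bash
python3 - <<'E'
from h import *
np.set_printoptions(precision=3,suppress=True)
s=arm.get_state();print(s['t'],s['position'],s['wrist_force'])
ims=[]
for n,b in(('wrist',None),('top',None),('scene',None)):
  c=cam(n)
  for o in arm.landmark_of(n,'cover_tab')[:1]:
        l=o['location'];print(n,round(o['conf'],2),np.array([l[0]*640,l[1]*480]).round(),atz(c,l,.083))
  for o in arm.landmark_of(n,'pocket_head')[:4]:
        l=o['location'];print(n,'ph',round(o['conf'],2),atz(c,l,.071))
  print(n,'pred tab shut',np.round(proj(c,(.528-.148*.993,.204+.148*.117,.083))))
  ims.append(c['pixels'][...,::-1])
i=np.hstack([cv2.resize(ims[0],(400,300)),cv2.resize(ims[2][140:340,200:467],(400,300))])
cv2.imwrite('pics/f8.png',i)
E
```

```text
31.775 [0.342 0.227 0.259] [ 0.417 -0.029  0.501]
wrist 0.57 [324. 261.] [0.384 0.224 0.083]
wrist ph 0.68 [0.475 0.035 0.071]
wrist ph 0.61 [0.414 0.392 0.071]
wrist ph 0.17 [0.387 0.222 0.071]
wrist pred tab shut [320. 258.]
top 0.91 [228. 309.] [0.378 0.22  0.083]
top ph 0.67 [0.46  0.045 0.071]
top ph 0.66 [0.408 0.388 0.071]
top ph 0.59 [ 0.469 -0.201  0.071]
top ph 0.55 [ 0.387 -0.005  0.071]
top pred tab shut [227. 308.]
scene 0.85 [430. 221.] [0.372 0.23  0.083]
scene ph 0.77 [ 0.47  -0.199  0.071]
scene ph 0.56 [0.433 0.042 0.071]
scene ph 0.55 [0.387 0.384 0.071]
scene pred tab shut [426. 222.]
```

View pics/f8.png

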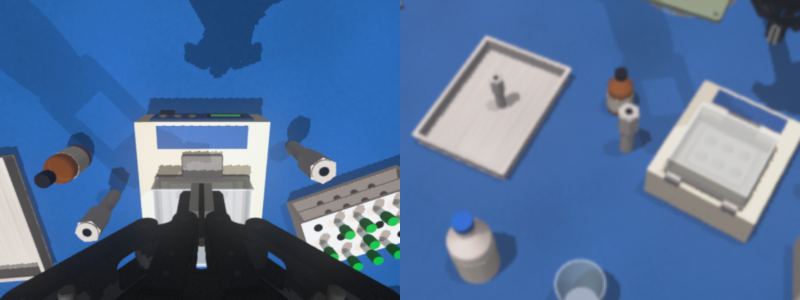

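```bash
python3 -c "
from workcell import arm
print(arm.finish_job())"
```

```text
the job is handed in; nothing more can be done
None
```

I twisted the pocket out with the block staying down, stood it upright in the steel tray, pressed the cover down to its stop, and handed the job in at about 32 s; the hand-in returned no verdict.

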